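Close and lock the dust extractor's filter cover with its quarter-turn stud

ROBOT

A 6-joint arm with a two-finger parallel gripper is mounted at the origin on a cart in front of the work surface, level with it; the furniture and walls round the work are solid. World frame = base frame: x ahead of the robot, y to its left, z up, the work surface at z = 0. Lengths are in m, angles in rad, forces in N, time in s.
With the tool pointing down it reaches from about 0.35 to 0.775 m from the base axis. Payload 5.5 kg.
Tool frame: the origin (TCP) lies midway between the tips of the shut fingers; the grasp point (between the pads) lies arm.tcp_to_grasp behind it (arm.tcp_to_grasp is the distance from the TCP to the grasp point, in m); z points along the fingers, y is the direction in which the jaws open and shut (so a half turn about z gives the same grasp; the last joint's range is limited). The gripper opens to 85 mm and grips with 20 to 120 N. Pads are 22 mm wide; open, the fingers measure 114 mm over their backs; the gripper's body (76 mm by 85 mm) begins 54 mm behind the grasp point. The pads swing forward as they close: fully open they stand 13 mm farther back than shut.
Start: joints at [-1.47, 0.313, 0.046, 1.304, 0, 1.431], TCP at [0.137, -0.558, 0.231] pointing down, gripper open.
Joint ranges: [-2.76, 2.76], [-0.86, 1.69], [-1.03, 1.26], [-2.2, 2.34], [-1.47, 1.5], [-3.14, 3.14]. Speed limits (rad/s): [2.57, 2.57, 3.14, 3.14, 3.14, 3.14].

INTERFACE

Orientations are given as [roll, pitch, yaw] about the fixed x, y, z axes, in that order (R = Rz(yaw) Ry(pitch) Rx(roll)).
In Python, from workcell import arm gives the robot as it stands.
- The arm moves only by the tool step_arm, never from a script. Its argument "targets" is a list that holds one entry, the list of rows, each a list of 4 numbers: the shift along the tool's x, y, z in units of 400 mm (1.0 is 400 mm), then the turn about the tool's z in units of 360 degrees (1.0 is 360 degrees). A call has 1 to 12 rows; each row shifts and turns the commanded pose from where the row before left it, along the tool's axes as they then stand; what a row does not reach is not made up. A row lasts 1/12 s, in which the tool goes at most 41.7 mm and 7.16 degrees, less where a joint would pass 70% of its speed; a pose out of reach is approached as far as the arm can. A call with a number of a shift or a turn outside -1 to 1 is refused whole. A call with a gripper value outside its range is refused whole. "fingers" is the opening, from -1 (shut) to 1 (fully open), set as the call begins (left out, the last holds). The fingers move at their own pace and stop on an object; the grip force is fixed at half the most. Time passes only in rows, so rows that do not move let the fingers close. It gives the time, the measured TCP pose, the force and the opening at its end, in the units of the state.
- arm.read_state(): the state, without advancing time (a new reading comes with each control period).
- arm.snapshot(name): name is "scene" or "top" or "wrist"; returns a dict with "image" (420x560x3 uint8, blue, green, red), "fx", "fy", "cx", "cy" (pixels), "extrinsics" (4x4, takes a point from camera to world coordinates). Camera axes: x right, y up, looking along -z (the intrinsics and any distortion apply to the point x, -y, -z); pixel columns grow to the right and rows downward; lengths in m; the calibration is good to about 2 mm. A picture is of the moment at which its call begins. There is no depth.
- arm.close_job(): hands the job in, once; it reports no verdict.
Trained networks look in a picture, given as the dict that the camera call returned (one of the last four; its "shot" number tells which), for a name from the list of things; names that differ only in an ending like _2 or _b are one class to them, and where a whole thing is asked for, a point or a joint stands for the part that bears it (a point fixed in the world has none). Each returns a list of dicts, best first, with "p" (0 to 1); they miss things now and then, are a little off and sometimes report something else, mostly with a low value. They report only what shows in the picture. A call takes as long as a camera call.
- arm.spot_in(picture, label): "location" ([x, y, z] in m, in world coordinates, good to about 4 mm: the middle of the surface that is visible of it).
The state is a dict: "time": time; "q": joint angles; "qvel": joint speeds; "effort": joint torques, N m; "tool_pos": TCP position; "orientation": TCP orientation; "force": force on the tool from outside, world axes, zero at the start; "torque": the same for the moment, N m; "width": finger opening in m.
Only numpy, scipy, OpenCV 4.12 (cv2) and the standard library are available. Lean on these libraries where they do the work, as an engineer would, in place of code of your own. Each camera call takes 0.05 s, during which the arm holds its last target.

TASK

The filter of the small bench dust extractor has just been changed: gently swing its hinged filter cover shut, and lock it with the wing-headed quarter-turn stud in the cover. With the wing somewhere near front-to-back, feel under light pressure for the angle at which the stud's cross pin drops into the slotted spring plate underneath, push the stud right in, turn it a quarter turn clockwise and let it rise into its locking notch, then let go. Never force the stud or the thin cover, and leave the glass pieces standing round the unit where they are.

Things in the scene. Friction and masses are not known exactly. Their poses are not given: they have to be found in the camera images.
- extractor: bench dust extractor, a fixed cream sheet-metal box 230 (x, front to back) x 190 (y) x 100 mm high, louvres and switch on its front (-x), black intake spigot sticking out 34 mm on its +y side. Origin: centre of its underside; x points to its back, z up. Its yaw varies
- cover (a joint): angle of the aluminium filter cover (192 x 165 mm, 3 mm thick), hinged along the rear of the box, along the extractor's y axis: 0 = shut, grows as it opens (rad, up to 1.4). A stiff friction hinge: it stays where it is left, and closing it takes about 1 to 4 N at the front edge
- hinge_mid (a point): middle of the cover's hinge line, 98 mm behind the extractor's centre and 105 mm up
- tab_top (a point): top of the lift tab at the front left of the cover, a good place to press it shut: 203 mm from the hinge line, 55 mm to the extractor's +y side of the stud; 107 mm above the bench when the cover is shut
- cover_panel: the thin cover panel; origin on the hinge line, x and y in its sheet (x to the back). It dents if the robot bears on it with more than 60 N: set it down gently
- wing_grip (a point): centre of the stud's black wing, half-way up: a bar 34 mm long, 9 thick, 22 high, on a steel washer 27 mm across whose top lies 11 mm below this point. The stud stands square to the cover, on its middle line, 176 mm from the hinge. Cover shut and stud out, this point is 139.5 mm above the bench and sinks as the stud is pushed in. The point's x axis points along the wing
- stud_press (a joint): how far the captive stud is pushed into the cover (m), 0 = out. Its ejector spring pushes it out with 2 N, rising 0.4 N per mm. Cover shut, the cross pin meets the slotted plate at 2 mm, is below it and free to turn from 11 mm on, and meets the solid bottom at 14.5 mm. Let go after a quarter turn it rises to 9 mm, into the locking notch; if not turned it comes right out
- wing (a joint): angle of the wing and cross pin (parallel), rad, clockwise from above: 0 = along the extractor's x axis (open), Turns stiffly, stays where left, -1.2 to 2.5. The loose-fitted socket's slot may lie anywhere from -0.6 to 0.6 and must be found by feel; the locking notch lies 1.57 clockwise of the slot and takes the pin within 0.15; solid stops lie about 0.1 beyond it and 0.1 anticlockwise of the slot
- cam_stud: the stud's shank with its cross pin (24 mm long, 4 mm thick) under the cover; origin on its axis at the cover's top face. The slotted plate is sprung: it gives up to 4 mm under a misaligned pin (3.6 N at first touch, 8.4 N fully down), then is solid. When the pin lies along the slot (within about 0.08 rad) it snaps up round the pin. The socket is spoilt if the pin bears on it with over 25 N
- neck: cut amber bottle neck, 35 mm across, 86 mm high, standing on the bench to the right (-y) of the extractor; origin: centre of its underside
- tealight: olive glass tealight cup, 66 mm across, 39 mm high, to the left (+y) of the extractor; origin: centre of its underside
- disc: amber glass disc, 74 mm across, 8 mm thick, lying in front (-x) of the extractor; origin: centre of its underside

How it is judged:
On the way, in this order (a step that is already met when the one before it is completed fails the run):
1. the cover is closed on its seal (value of joint cover below 0.03 rad), for 0.1 s.
2. with the cover closed, the stud is pushed in through the slot, before it is turned (value of joint cover below 0.03 rad and value of joint stud_press above 0.0105 m and value of joint wing below 0.75 rad), for 0.1 s.
At the end, for the whole second after the job is handed in: the cover is shut (within 0.02 rad), the stud is turned past 0.78 rad clockwise and sits in its locking notch (pushed in between 7 and 10.3 mm with nothing touching it), at rest; the three glass pieces lie within 20 mm of where they were (value of joint cover below 0.02 rad and value of joint stud_press between 0.007 and 0.0103 m and value of joint wing above 0.78 rad and velocity of joint wing between -0.1 and 0.1 rad/s and distance of each of neck, tealight, disc from where it was at the start of the episode below 0.02 m).
It fails at once if the stud's cross pin is forced against the socket with more than 25 N (contact force between cam_stud and anything else above 25 N).
It fails at once if the cover panel is pressed with more than 60 N (contact force between cover_panel and anything else above 60 N).
It fails at once if the bottle neck is moved (distance of neck from where it was at the start of the episode above 0.02 m).
It fails at once if the tealight cup is moved (distance of tealight from where it was at the start of the episode above 0.02 m).
It fails at once if the amber disc is moved (distance of disc from where it was at the start of the episode above 0.02 m).
It also fails if it takes over 70 s, if anything falls off the work surface, if the arm or the gripper's body presses on something with over 40 N, if the wrist force passes 120 N, or if a joint passes its speed limit or range.

## Working session

There is one attempt and no reset: what is moved stays moved. The work goes in short steps, Python scripts to look and compute and a tool call to move; the robot and the scene stay as the last step left them, time stands still between calls to the robot, and variables do not carry over. Pictures are saved under pics/ and viewed, and the job is handed in when it is done.

Besides the shell and the picture viewer there is one more tool, called after "Request:" in YAML: its name, and indented under it one key for each argument. step_arm: Moves the arm, as the interface text tells. Shifts and turns lie within -1 to 1; 1 stands for 400 mm of shift or 360 degrees of turn. Its arguments: {"type":"object","properties":{"targets":{"type":"array"},"fingers":{"type":"number"}},"required":["targets"]}

```bash
ls; mkdir -p pics; python3 - <<'E'
from workcell import arm
import cv2
s=arm.read_state(); print(s); print(arm.tcp_to_grasp)
for n in ["scene","top","wrist"]:
    p=arm.snapshot(n); cv2.imwrite(f"pics/a_{n}.png",p["image"])
    print(n,p["fx"],p["extrinsics"])
    for l in ["extractor","tab_top","wing_grip","cover_panel","neck","tealight","disc","cam_stud"]:
        try: print(l,[(d["p"],[round(float(v),4) for v in d["location"]]) for d in arm.spot_in(p,l)][:2])
        except Exception as e: print(l,e)
E
```

```text
pics
{'time': 0.0, 'q': array([-1.46962028e+00,  3.13985891e-01,  4.49918546e-02,  1.30361991e+00,
        1.74469533e-05,  1.43121701e+00]), 'qvel': array([ 0.00059956, -0.0001698 , -0.00075044,  0.00024856, -0.00141052,
        0.0001045 ]), 'effort': array([-3.08048448e-04, -4.80624855e+01,  2.98533136e+01,  1.93052553e-02,
       -1.19067636e-04, -1.83391001e-05]), 'tool_pos': array([ 0.13705591, -0.55789912,  0.23042241]), 'orientation': array([-3.13979514e+00, -2.70155830e-04,  2.40755101e-01]), 'force': array([ 0.30505285, -0.189316  , -0.12667967]), 'torque': array([-0.06850533, -0.03932663,  0.00257376]), 'width': 0.08518793147673082}
0.0187
scene 441.5915621714805 [[-0.83825529  0.369627   -0.40087897  0.21828184]
 [-0.54502497 -0.59035657  0.59533764  0.57372882]
 [-0.01660867  0.71753397  0.69632546  0.72699459]
 [ 0.          0.          0.          1.        ]]
extractor [(0.86, [0.5673, 0.0704, 0.0908])]
tab_top [(0.87, [0.5833, 0.0656, 0.2141])]
wing_grip []
cover_panel [(0.65, [0.5824, 0.0655, 0.2127])]
neck [(0.54, [0.6091, -0.1233, 0.0638])]
tealight [(0.77, [0.523
[... 301 characters left out ...]
      0.          1.        ]]
extractor [(0.57, [0.564, 0.0397, 0.1034])]
tab_top [(0.95, [0.6062, 0.0333, 0.1896])]
wing_grip []
cover_panel [(0.87, [0.6037, 0.0316, 0.1868])]
neck [(0.92, [0.6082, -0.1347, 0.0595])]
tealight [(0.8, [0.5223, 0.2057, 0.0064])]
disc [(0.76, [0.3913, -0.0267, 0.0071])]
cam_stud []
wrist 314.67426618097625 [[ 2.39100538e-01  9.29064954e-01  2.82257409e-01  2.09878115e-01]
 [-9.70994813e-01  2.28797573e-01  6.94315739e-02 -5.40689710e-01]
 [-7.33679809e-05 -2.90671606e-01  9.56822874e-01  3.74361513e-01]
 [ 0.00000000e+00  0.00000000e+00  0.00000000e+00  1.00000000e+00]]
extractor []
tab_top []
wing_grip []
cover_panel []
neck []
tealight []
disc []
cam_stud []
```

View pics/a_scene.png

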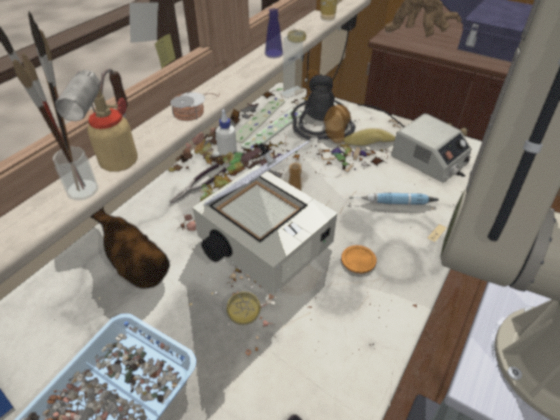

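View pics/a_top.png

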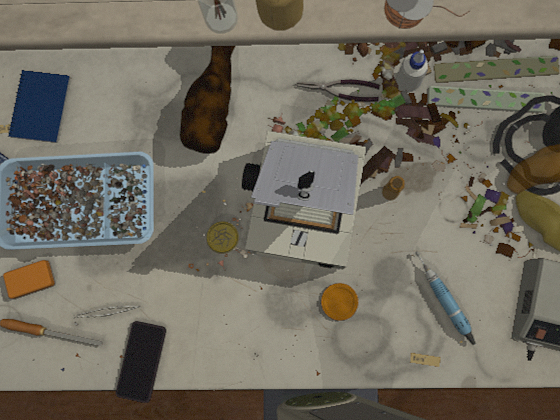

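```bash
python3 - <<'E'
import cv2
i=cv2.imread("pics/a_top.png"); cv2.imwrite("pics/b1.png",cv2.resize(i[125:275,220:400],None,fx=4,fy=4,interpolation=cv2.INTER_CUBIC))
i=cv2.imread("pics/a_scene.png"); cv2.imwrite("pics/b2.png",cv2.resize(i[135:300,180:350],None,fx=3.6,fy=3.6,interpolation=cv2.INTER_CUBIC))
E
```

```text
(no output)
```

View pics/b1.png

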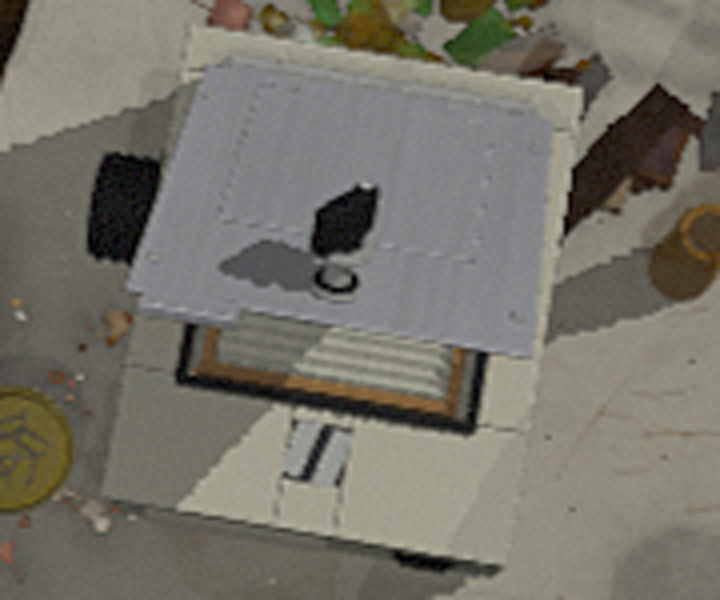

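View pics/b2.png

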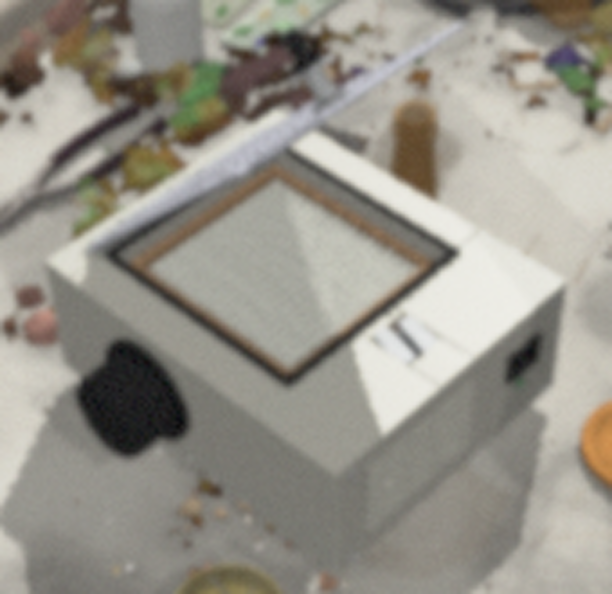

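```bash
cat > h.py <<'E'
import numpy as np
from workcell import arm
from scipy.optimize import least_squares
def proj(c,P):
    E=c["extrinsics"];P=np.atleast_2d(P);q=(P-E[:3,3])@E[:3,:3]
    return np.c_[c["cx"]+c["fx"]*q[:,0]/-q[:,2], c["cy"]+c["fy"]*(-q[:,1])/-q[:,2]]
def ray(c,uv,z):
    E=c["extrinsics"];d=E[:3,:3]@np.array([(uv[0]-c["cx"])/c["fx"],-(uv[1]-c["cy"])/c["fy"],-1.])
    t=(z-E[2,3])/d[2];return E[:3,3]+t*d
E
python3 - <<'E'
from h import *
t=arm.snapshot("top");s=arm.snapshot("scene");print({k:v for k,v in t.items() if k not in("image","extrinsics")})
T=lambda x,y:(x/4+220,y/4+125)
S=lambda x,y:(x/3.6+180,y/3.6+135)
# box corners local
FL=[-.115,.095,.1];FR=[-.115,-.095,.1];BL=[.115,.095,.1];BR=[.115,-.095,.1]
FLb=[-.115,.095,0]
obs=[(t,T(103,498),FL),(t,T(497,572),FR),(t,T(187,28),BL),(t,T(583,88),BR),(s,S(337,472),FL),(s,S(567,287),FR),(s,S(48,262),BL)]
def W(p,L):
    c,n=np.cos(p[2]),np.sin(p[2]);L=np.array(L);return np.array([p[0]+c*L[0]-n*L[1],p[1]+n*L[0]+c*L[1],L[2]])
def f(p): return np.concatenate([proj(c,W(p,L))[0]-np.array(uv) for c,uv,L in obs])
r=least_squares(f,[.56,.04,-.1]);print(r.x,r.fun.round(1))
p=r.x
# cover angle: corners of free edge. local cover x forward r, y
cov=[(t,T(128,290),1),(t,T(530,355),-1)]
H=[.098,0,.105]
def g(a):
    o=[]
    for c,uv,sg in cov:
        rr=.192;L=[.098-rr*np.cos(a[0]),sg*.0825+0,.105+rr*np.sin(a[0])]
        o.append(proj(c,W(p,L))[0]-np.array(uv))
    return np.concatenate(o)
for a0 in (.5,.9,1.2):
    r2=least_squares(g,[a0]);print(r2.x,r2.fun.round(1))
# slot
for z in (.09,.1):
    a=ray(t,T(336,428),z);b=ray(t,T(305,478),z);d=a-b
    print("slot",a,b,np.arctan2(d[1],d[0])-p[2], 'local', )
for z in (.09,.1):
    a=ray(s,S(423,322),z);b=ray(s,S(405,357),z);d=a-b
    print("slot_s",a,b,np.arctan2(d[1],d[0])-p[2])
print("stud shut",W(p,[.098-.176,0,.1395]),"tab",W(p,[.098-.203,.055,.107]))
E
```

```text
{'fx': 545.6118048343587, 'fy': 545.6118048343587, 'cx': 291.04102467543754, 'cy': 222.25106795437574, 'shot': 4}
[ 0.58515149  0.03903563 -0.18984525] [-1.9  0.1  1.3 -0.1  0.  -0.9 -0.2  0.7  0.2  1.   0.8 -1.7 -0.6 -0.7]
[0.77574822] [-1.1 -0.8 -0.4  0.6]
[0.77574822] [-1.1 -0.8 -0.4  0.6]
[0.77574823] [-1.1 -0.8 -0.4  0.6]
slot [0.522702   0.04245944 0.09      ] [0.49941862 0.05722506 0.09      ] -0.3753209873376424 local
slot [0.5214416  0.04246628 0.1       ] [0.49838819 0.05708606 0.1       ] -0.3753209873376415 local
slot_s [0.51255247 0.03045687 0.09      ] [0.50747883 0.05859125 0.09      ] -1.2025326242058714
slot_s [0.5079328  0.03898555 0.1       ] [0.50293881 0.06667825 0.1       ] -1.2025326242058745
stud shut [0.50855288 0.05375477 0.1395    ] tab [0.49241686 0.1128617  0.107     ]
```

Request:
step_arm:
  targets:
    - [[0,0,-0.03,-0.019],[0,0,-0.03,-0.019],[0,0,-0.03,-0.019],[0,0,-0.03,-0.019],[0,0,-0.03,-0.019],[0,0,-0.03,-0.019],[0,0,-0.03,-0.019],[0,0,-0.03,-0.019],[0,0,-0.03,-0.019],[0,0,0,-0.019],[0,0,0,-0.019],[0,0,0,-0.019]]
  fingers: -1

```text
time: 2.45
tool_pos: [0.1371, -0.5586, 0.3396]
orientation: [3.142, 0.001, 1.679]
force: [0.3, 0.2, 0.8]
width: 0.0002
```

Request:
step_arm:
  targets:
    - [[0,0,0,-0.019],[0,0,0,-0.019],[0,0,0,-0.019],[0,0,0,-0.019],[0,0,0,-0.019],[0,0,0,-0.019],[0,0,0,-0.019],[0,0,0,-0.019],[0,0,0,-0.019],[0,0,0,-0.019],[0,0,0,-0.013]]

```text
time: 3.37
tool_pos: [0.1371, -0.5585, 0.3393]
orientation: [-3.142, 0.0, 2.954]
force: [-0.4, 0.1, 0.0]
width: -0.0001
```

```bash
cat >> h.py <<'E'
from scipy.spatial.transform import Rotation as Ro
EX=np.array([.58515,.03904,-.18985])
def Wx(L,p=EX):
    c,n=np.cos(p[2]),np.sin(p[2]);return np.array([p[0]+c*L[0]-n*L[1],p[1]+n*L[0]+c*L[1],L[2]])
def Lx(P,p=EX):
    c,n=np.cos(p[2]),np.sin(p[2]);d=np.array(P)-[p[0],p[1],0];return np.array([c*d[0]+n*d[1],-n*d[0]+c*d[1],d[2]])
def go(target):
    s=arm.read_state();R=Ro.from_euler("xyz",s["orientation"]).as_matrix()
    d=R.T@(np.array(target)-s["tool_pos"]);print("units",(d/.4).round(4),"ori",s["orientation"].round(4),"pos",s["tool_pos"].round(4),"f",s["force"].round(2),"w",round(s["width"],4),"t",s["time"])
E
python3 - <<'E'
from h import *
go([.36,-.32,.33]); go(Wx([.098-.145,.055,.33])); print(Wx([.098-.145,.055,.33]),arm.read_state()["q"])
E
```

```text
units [-0.4366  0.6894  0.0233] ori [-3.1415e+00  1.0000e-04  2.9545e+00] pos [ 0.1371 -0.5585  0.3393] f [-0.4   0.09  0.02] w -0.0001 t 3.3667
units [-0.7055  1.8138  0.0232] ori [-3.1415e+00  1.0000e-04  2.9545e+00] pos [ 0.1371 -0.5585  0.3393] f [-0.4   0.09  0.02] w -0.0001 t 3.3667
[0.54937361 0.10192124 0.33      ] [-1.46959466e+00  3.12962885e-01  3.07821719e-01  1.56558115e+00
  3.21147040e-05 -1.28249628e+00]
```

Request:
step_arm:
  targets:
    - [[-0.024,0.039,0,0],[-0.048,0.077,0,0],[-0.048,0.077,0,0],[-0.048,0.077,0,0],[-0.048,0.077,0,0],[-0.048,0.077,0,0],[-0.048,0.077,0,0],[-0.048,0.077,0,0],[-0.048,0.077,0,0],[-0.024,0.08,0,0],[-0.021,0.085,0,0],[-0.021,0.085,0,0]]

```text
time: 4.37
tool_pos: [0.3931, -0.2379, 0.3393]
orientation: [-3.141, 0.0, 2.949]
force: [1.1, -0.2, 0.2]
width: 0.0002
```

```bash
python3 - <<'E'
from h import *
go(Wx([.098-.145,.055,.33]))
E
```

```text
units [-0.2206  0.9087  0.0232] ori [-3.1415e+00  2.0000e-04  2.9488e+00] pos [ 0.3931 -0.2379  0.3393] f [ 1.13 -0.21  0.16] w 0.0002 t 4.3667
```

Request:
step_arm:
  targets:
    - [[-0.019,0.08,0,0],[-0.019,0.08,0,0],[-0.019,0.08,0,0],[-0.019,0.08,0,0],[-0.019,0.08,0,0],[-0.019,0.08,0,0],[-0.019,0.08,0,0],[-0.019,0.08,0,0],[-0.019,0.08,0,0],[-0.019,0.08,0,0],[-0.019,0.065,0,0],[0,0,0,0]]

```text
time: 5.37
tool_pos: [0.5423, 0.088, 0.3385]
orientation: [3.14, -0.0, 2.954]
force: [-0.9, 0.1, -0.3]
width: 0.0001
```

```bash
python3 - <<'E'
from h import *
import cv2
go(Wx([.098-.145,.055,.28]))
p=arm.snapshot("wrist");cv2.imwrite("pics/c.png",p["image"])
E
```

```text
units [-0.0108  0.0372  0.1462] ori [ 3.1402e+00 -1.0000e-04  2.9535e+00] pos [0.5423 0.088  0.3385] f [-0.93  0.05 -0.3 ] w 0.0001 t 5.3667
```

View pics/c.png

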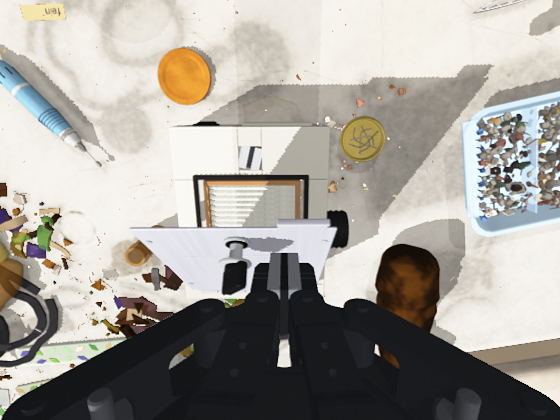

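```bash
python3 - <<'E'
import cv2
i=cv2.imread("pics/c.png"); cv2.imwrite("pics/c1.png",cv2.resize(i[130:185,215:285],None,fx=8,fy=8,interpolation=cv2.INTER_CUBIC))
E
```

```text
(no output)
```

View pics/c1.png

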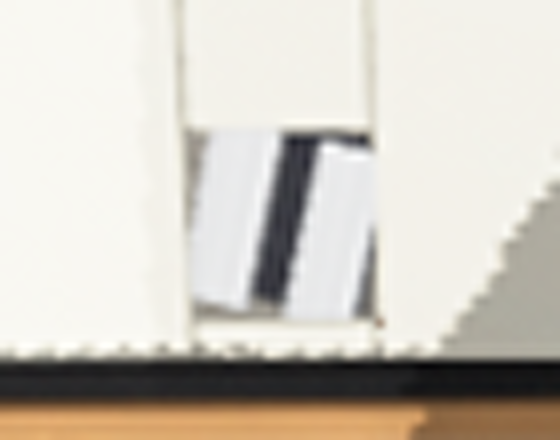

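```bash
python3 - <<'E'
from h import *
p=arm.snapshot("wrist")
f=lambda x,y:(x/8+215-.44,y/8+130-.44)
for z in (.085,.095):
  for A,B in (((300,135),(266,303)),((281,135),(250,303)),((318,145),(286,312)),((205,140),(190,300))):
    a=Lx(ray(p,f(*A),z));b=Lx(ray(p,f(*B),z));d=b-a
    print(z,a.round(4),b.round(4),"cw",-np.arctan2(d[1],d[0]))
# sides of the recess: should be 0
a=Lx(ray(p,f(183,10),.1));b=Lx(ray(p,f(190,320),.1));print(-np.arctan2(*(b-a)[[1,0]]))
a=Lx(ray(p,f(370,10),.1));b=Lx(ray(p,f(378,320),.1));print(-np.arctan2(*(b-a)[[1,0]]))
E
```

```text
0.085 [-0.0873 -0.001   0.085 ] [-0.0611 -0.0071  0.085 ] cw 0.22914587490554772
0.085 [-0.0872 -0.004   0.085 ] [-0.0611 -0.0097  0.085 ] cw 0.21399102010265877
0.085 [-0.0857  0.0017  0.085 ] [-0.0597 -0.004   0.085 ] cw 0.2165633671011628
0.085 [-0.0865 -0.0158  0.085 ] [-0.0615 -0.0191  0.085 ] cw 0.1331303323082413
0.095 [-0.0882 -0.0001  0.095 ] [-0.0627 -0.006   0.095 ] cw 0.22914587490554902
0.095 [-0.0882 -0.0029  0.095 ] [-0.0627 -0.0085  0.095 ] cw 0.2139910201026588
0.095 [-0.0867  0.0026  0.095 ] [-0.0613 -0.003   0.095 ] cw 0.21656336710116417
0.095 [-0.0874 -0.0144  0.095 ] [-0.0632 -0.0177  0.095 ] cw 0.13313033230824106
0.018080933046671892
-0.0068998808822101935
```

```bash
python3 - <<'E'
from h import *
go(Wx([.098-.139,.055,.262]))
E
```

```text
units [-0.0279  0.0459  0.192 ] ori [-3.1410e+00 -7.0000e-04  2.9511e+00] pos [0.5409 0.0849 0.3388] f [-0.53  0.09  0.17] w -0.0002 t 5.4667
```

Request:
step_arm:
  targets:
    - [[-0.014,0.023,0,0],[-0.014,0.023,0,0],[0,0,0.03,0],[0,0,0.04,0],[0,0,0.04,0],[0,0,0.04,0],[0,0,0.022,0],[0,0,0.02,0],[0,0,0,0]]

```text
time: 6.22
tool_pos: [0.555, 0.0997, 0.261]
orientation: [-3.141, -0.002, 2.948]
force: [-0.5, 0.2, 0.1]
width: 0.0001
```

```bash
python3 - <<'E'
from h import *
import cv2
go(Wx([.098-.161,.055,.225]))
p=arm.snapshot("wrist");cv2.imwrite("pics/d.png",p["image"])
E
```

```text
units [0.0546 0.0027 0.0902] ori [-3.1411e+00 -2.2000e-03  2.9481e+00] pos [0.555  0.0997 0.261 ] f [-0.54  0.24  0.13] w 0.0001 t 6.2167
```

View pics/d.png

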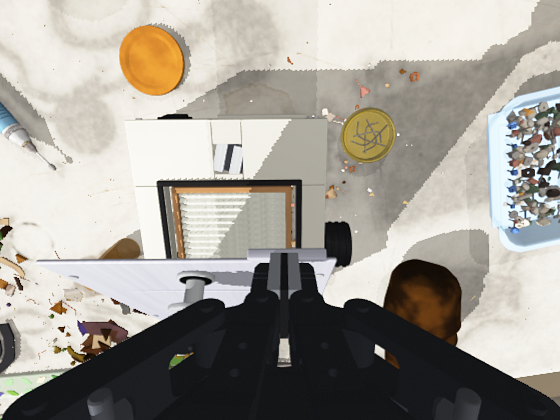

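Request:
step_arm:
  targets:
    - [[0.008,0,0.018,0],[0.012,0,0.018,0],[0.012,0,0.018,0],[0.012,0,0.018,0],[0.011,0,0.018,0],[0,0,0,0]]

```text
time: 6.77
tool_pos: [0.5331, 0.1044, 0.2262]
orientation: [3.142, -0.0, 2.949]
force: [-0.1, -1.1, 0.2]
width: -0.0001
```

```bash
python3 - <<'E'
from h import *
go(Wx([.098-.1796,.055,.188]))
go(Wx([.098-.1911,.055,.148]))
go(Wx([.098-.195,.055,.107]))
E
```

```text
units [0.0453 0.0014 0.0956] ori [ 3.1416 -0.      2.9491] pos [0.5331 0.1044 0.2262] f [-0.11 -1.12  0.19] w -0.0001 t 6.7667
units [0.074  0.0013 0.1956] ori [ 3.1416 -0.      2.9491] pos [0.5331 0.1044 0.2262] f [-0.11 -1.12  0.19] w -0.0001 t 6.7667
units [0.0838 0.0013 0.2981] ori [ 3.1416 -0.      2.9491] pos [0.5331 0.1044 0.2262] f [-0.11 -1.12  0.19] w -0.0001 t 6.7667
```

Request:
step_arm:
  targets:
    - [[0.009,0,0.019,0],[0.009,0,0.019,0],[0.009,0,0.019,0],[0.009,0,0.019,0],[0.009,0,0.019,0],[0.006,0,0.02,0],[0.006,0,0.02,0],[0.006,0,0.02,0],[0.006,0,0.02,0],[0.005,0,0.02,0],[0,0,0,0]]

```text
time: 7.68
tool_pos: [0.5035, 0.1099, 0.1465]
orientation: [-3.141, -0.003, 2.949]
force: [-0.5, 0.1, 0.6]
width: 0.0001
```

Request:
step_arm:
  targets:
    - [[0.003,0,0.015,0],[0.003,0,0.015,0],[0.002,0,0.015,0],[0.002,0,0.012,0],[0,0,0.012,0],[0,0,0.01,0],[0,0,0,0]]

```text
time: 8.27
tool_pos: [0.5002, 0.1107, 0.1158]
orientation: [-3.141, -0.001, 2.949]
force: [-0.2, 1.0, 0.3]
width: 0.0004
```

```bash
python3 - <<'E'
from h import *
import cv2
go(Wx([.098-.195,.055,.107]))
p=arm.snapshot("wrist");cv2.imwrite("pics/e.png",p["image"])
E
```

```text
units [0.0002 0.0017 0.0221] ori [-3.1412e+00 -1.5000e-03  2.9489e+00] pos [0.5002 0.1107 0.1158] f [-0.22  1.    0.31] w 0.0004 t 8.2667
```

View pics/e.png

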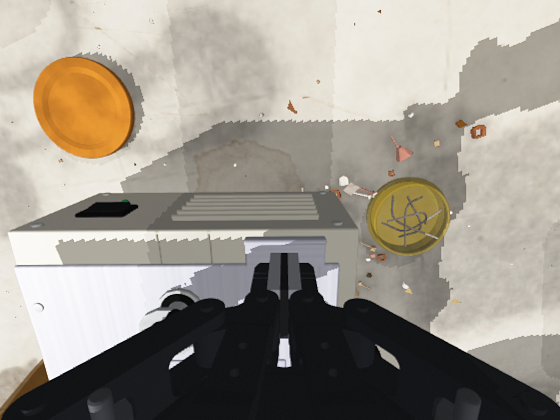

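Request:
step_arm:
  targets:
    - [[0,0,0.006,0],[0,0,0.006,0],[0,0,0.006,0],[0,0,0,0],[0,0,0,0]]

```text
time: 8.73
tool_pos: [0.5008, 0.1106, 0.1095]
orientation: [-3.141, -0.0, 2.949]
force: [-0.3, -0.3, -1.0]
width: -0.0001
```

Request:
step_arm:
  targets:
    - [[0,0,0.003,0],[0,0,0.003,0],[0,0,0,0]]

```text
time: 8.98
tool_pos: [0.5009, 0.1106, 0.1072]
orientation: [-3.142, 0.0, 2.949]
force: [-0.4, -0.2, 0.2]
width: 0.0003
```

Request:
step_arm:
  targets:
    - [[0,0,0.003,0],[0,0,0,0],[0,0,0,0]]

```text
time: 9.23
tool_pos: [0.501, 0.1107, 0.1069]
orientation: [3.142, 0.001, 2.949]
force: [-2.1, 0.6, 7.0]
width: 0.0002
```

Request:
step_arm:
  targets:
    - [[0,0,0.003,0],[0,0,0,0],[0,0,0,0]]

```text
time: 9.48
tool_pos: [0.5011, 0.1107, 0.1067]
orientation: [3.141, 0.002, 2.949]
force: [-4.4, 0.2, 14.2]
width: -0.0001
```

```bash
python3 - <<'E'
from h import *
import cv2
go(Wx([.098-.195,.055,.107]))
for n in("wrist","scene"):
    p=arm.snapshot(n);cv2.imwrite(f"pics/f_{n}.png",p["image"] if n=="wrist" else cv2.resize(p["image"][135:300,180:350],None,fx=3.6,fy=3.6))
E
```

```text
units [ 0.0022  0.0013 -0.0007] ori [3.1414e+00 1.6000e-03 2.9489e+00] pos [0.5011 0.1107 0.1067] f [-4.39  0.25 14.2 ] w -0.0001 t 9.4833
```

View pics/f_wrist.png

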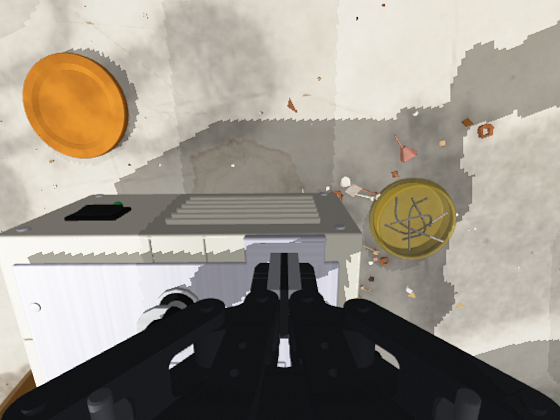

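View pics/f_scene.png

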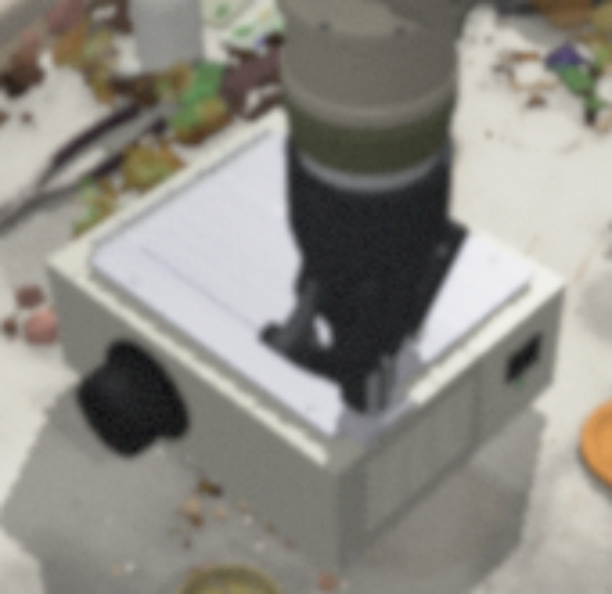

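Request:
step_arm:
  targets:
    - [[0,0,-0.02,0],[0,0,-0.05,0],[0,0,-0.06,0],[0,0,-0.06,0],[0,0,-0.06,0],[0,-0.05,-0.06,0],[0,-0.05,-0.05,0],[-0.03,-0.04,0,0],[-0.04,0,0,0],[-0.04,0,0,0],[0,0,0,0]]
  fingers: 0

```text
time: 10.5
tool_pos: [0.5357, 0.0462, 0.2488]
orientation: [3.142, 0.002, 2.947]
force: [0.3, 0.3, 0.8]
width: 0.0428
```

```bash
python3 - <<'E'
from h import *
import cv2
go(Wx([.098-.176,.0,.2]))
for n in ("wrist","top"):
  p=arm.snapshot(n);cv2.imwrite(f"pics/g_{n}.png",p["image"])
  for l in ["wing_grip","tab_top","neck","tealight","disc"]:
    print(n,l,[(d["p"],d["location"].round(4) if hasattr(d["location"],"round") else d["location"]) for d in arm.spot_in(p,l)][:2])
  print(proj(p,[Wx([-.078,0,.1395])]))
E
```

```text
units [0.0706 0.0054 0.1219] ori [3.1416e+00 2.1000e-03 2.9473e+00] pos [0.5357 0.0462 0.2488] f [0.27 0.35 0.84] w 0.0428 t 10.5
wrist wing_grip [(0.5, [0.5532, 0.0441, 0.1101]), (0.39, [0.5074, 0.0464, 0.1472])]
wrist tab_top [(0.6, [0.555, 0.04, 0.107]), (0.36, [0.3937, -0.026, 0.0088])]
wrist neck [(0.63, [0.6089, -0.1223, 0.059])]
wrist tealight [(0.66, [0.5258, 0.212, 0.0094]), (0.21, [0.5533, 0.0394, 0.1071])]
wrist disc [(0.83, [0.3939, -0.0275, 0.0093])]
[[286.07573392 172.76725693]]
top wing_grip []
top tab_top []
top neck [(0.78, [0.6092, -0.1347, 0.0603])]
top tealight [(0.72, [0.5304, 0.2165, 0.0044])]
top disc []
[[297.71869947 236.50391867]]
```

View pics/g_wrist.png

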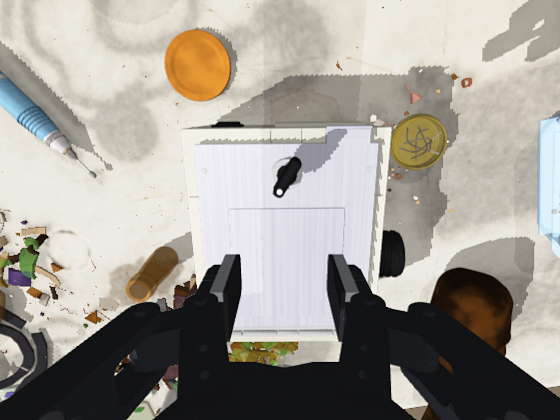

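```bash
python3 - <<'E'
import cv2
i=cv2.imread("pics/g_wrist.png"); cv2.imwrite("pics/g1.png",cv2.resize(i[150:205,255:325],None,fx=8,fy=8,interpolation=cv2.INTER_CUBIC))
E
```

```text
(no output)
```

View pics/g1.png

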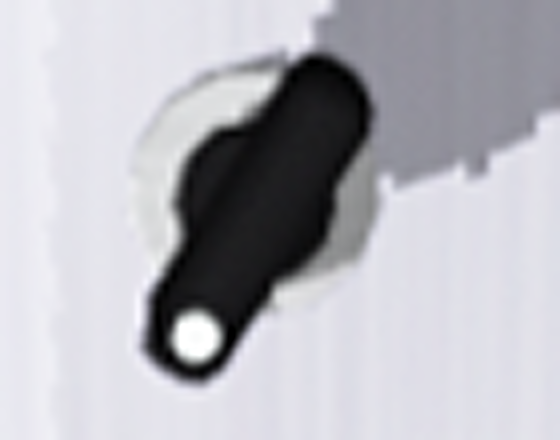

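```bash
python3 - <<'E'
from h import *
p=arm.snapshot("wrist")
f=lambda x,y:(x/8+255-.44,y/8+150-.44)
for A,B in (((325,95),(195,338)),((335,65),(188,365))):
    a=Lx(ray(p,f(*A),.1505));b=Lx(ray(p,f(*B),.1505));d=b-a
    print(a,b,(a+b)/2,np.hypot(*d[:2]),"cw",-np.arctan2(d[1],d[0]))
a=Lx(ray(p,f(258,180),.1285));print("washer",a)
a=Lx(ray(p,f(335,65),.1505));b=Lx(ray(p,f(188,365),.1505));print("grip world",Wx((a+b)/2))
E
```

```text
[-0.09169805  0.00755123  0.1505    ] [-0.06781401 -0.00505502  0.1505    ] [-0.07975603  0.00124811  0.1505    ] 0.02700676165525497 cw 0.48564788501367456
[-0.09455494  0.00848109  0.1505    ] [-0.06507297 -0.00576491  0.1505    ] [-0.07981396  0.00135809  0.1505    ] 0.032743474579201785 cw 0.45012619258768294
washer [-0.07958735  0.00135789  0.1285    ]
grip world [0.50702638 0.05543551 0.1505    ]
```

Request:
step_arm:
  targets:
    - [[0,0,0,0.0185],[0,0,0,0.0185],[0,0,0,0.0185],[0,0,0,0.0185],[0,0,0,0],[0,0,0,0]]
  fingers: 0

```text
time: 11.65
tool_pos: [0.5333, 0.0473, 0.2489]
orientation: [-3.142, 0.0, 2.487]
force: [-0.1, 0.3, 0.1]
width: 0.0425
```

```bash
python3 - <<'E'
from h import *
go([.507,.0555,.18])
E
```

```text
units [ 0.0646 -0.0237  0.1721] ori [-3.1415  0.      2.4871] pos [0.5333 0.0473 0.2489] f [-0.14  0.29  0.12] w 0.0425 t 11.65
```

Request:
step_arm:
  targets:
    - [[0.03,-0.012,0.02,0],[0.035,-0.012,0.04,0],[0,0,0.05,0],[0,0,0.04,0],[0,0,0.022,0],[0,0,0,0],[0,0,0,0]]

```text
time: 12.23
tool_pos: [0.5068, 0.0555, 0.1801]
orientation: [-3.141, -0.0, 2.485]
force: [0.7, 0.2, 1.1]
width: 0.0429
```

```bash
python3 - <<'E'
from h import *
import cv2
go([.507,.0555,.133])
p=arm.snapshot("wrist");cv2.imwrite("pics/h.png",p["image"])
E
```

```text
units [-0.0006  0.0003  0.1178] ori [-3.1412e+00 -4.0000e-04  2.4851e+00] pos [0.5068 0.0555 0.1801] f [0.74 0.17 1.06] w 0.0429 t 12.2333
```

View pics/h.png

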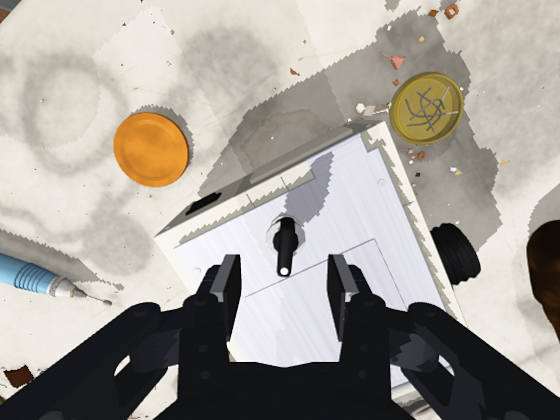

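Request:
step_arm:
  targets:
    - [[0,0,0.03,0],[0,0,0.035,0],[0,0,0.03,0],[0,0,0.018,0],[0,0,0,0],[0,0,0,0]]

```text
time: 12.78
tool_pos: [0.5072, 0.0555, 0.1354]
orientation: [3.141, 0.0, 2.484]
force: [-0.8, 0.5, 0.5]
width: 0.0426
```

Request:
step_arm:
  targets:
    - [[0,0,0,0],[0,0,0,0],[0,0,0,0],[0,0,0,0],[0,0,0,0],[0,0,0,0],[0,0,0,0],[0,0,0,0],[0,0,0,0],[0,0,0,0]]
  fingers: -1

```text
time: 13.62
tool_pos: [0.5074, 0.0558, 0.1351]
orientation: [3.141, 0.001, 2.484]
force: [2.7, 3.7, 1.5]
width: 0.0075
```

```bash
python3 - <<'E'
from h import *
import cv2
s=arm.read_state();print(s["tool_pos"],s["orientation"],s["force"],s["torque"],s["width"])
p=arm.snapshot("wrist");cv2.imwrite("pics/i.png",p["image"])
E
```

```text
[0.50743932 0.05576378 0.13509831] [3.14053756e+00 7.23701892e-04 2.48401693e+00] [2.67267937 3.73976456 1.50386556] [ 0.66200853 -0.62347028 -0.01197686] 0.007484350953080343
```

View pics/i.png

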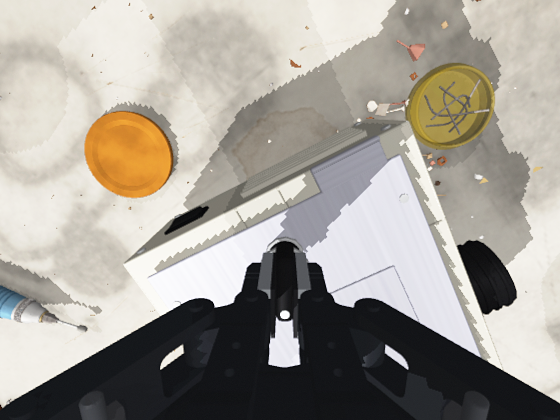

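Request:
step_arm:
  targets:
    - [[0,0.0015,0.004,0],[0,0,0,0],[0,0,0,0]]

```text
time: 13.92
tool_pos: [0.5075, 0.0559, 0.1337]
orientation: [3.142, 0.001, 2.484]
force: [1.1, 1.5, 6.7]
width: 0.0074
```

Request:
step_arm:
  targets:
    - [[0,0,0.003,0],[0,0,0,0],[0,0,0,0]]

```text
time: 14.17
tool_pos: [0.5075, 0.0559, 0.1327]
orientation: [3.141, 0.001, 2.484]
force: [0.3, 1.9, 7.6]
width: 0.0072
```

Request:
step_arm:
  targets:
    - [[0,0,0.003,0],[0,0,0,0],[0,0,0,0]]

```text
time: 14.42
tool_pos: [0.5076, 0.0559, 0.1318]
orientation: [3.141, 0.001, 2.484]
force: [0.5, 2.7, 9.8]
width: 0.0073
```

Request:
step_arm:
  targets:
    - [[0,0,0,-0.004],[0,0,0,-0.004],[0,0,0,-0.004],[0,0,0,0]]

```text
time: 14.75
tool_pos: [0.5073, 0.0557, 0.1316]
orientation: [-3.141, 0.001, 2.56]
force: [1.7, 1.0, -1.0]
width: 0.0073
```

Request:
step_arm:
  targets:
    - [[0,0,0,-0.004],[0,0,0,-0.004],[0,0,0,0]]

```text
time: 15.0
tool_pos: [0.5072, 0.0555, 0.1311]
orientation: [-3.141, 0.001, 2.61]
force: [1.3, 0.1, 4.2]
width: 0.0075
```

Request:
step_arm:
  targets:
    - [[0,0,0,-0.004],[0,0,0,-0.004],[0,0,0,0]]

```text
time: 15.25
tool_pos: [0.5071, 0.0553, 0.1309]
orientation: [-3.14, 0.0, 2.659]
force: [1.5, -0.9, 3.2]
width: 0.0072
```

```bash
python3 - <<'E'
from h import *
import cv2
s=arm.read_state();print(s["tool_pos"],s["orientation"],s["force"],s["torque"],s["width"])
p=arm.snapshot("wrist");cv2.imwrite("pics/j.png",cv2.resize(p["image"][200:350,200:370],None,fx=4,fy=4))
for i in range(3):
  arm.snapshot("top");s=arm.read_state();print(s["force"],s["torque"],s["tool_pos"][2])
E
```

```text
[0.50711816 0.05533754 0.13085457] [-3.14010710e+00  4.93225379e-04  2.65923611e+00] [ 1.4889167  -0.91480281  3.24058142] [-0.23347774 -0.27082778 -0.01982085] 0.0072193371501406475
[ 1.03758403 -1.2687913   3.5789602 ] [-0.43845927 -0.27063938  0.03483272] 0.13083968372591026
[ 0.11060309 -2.55566616  3.42197732] [-0.52307736 -0.29490139  0.02648439] 0.13084107807909884
[ 0.37603607 -2.66943047  3.16191043] [-0.58757052 -0.27953096  0.00423571] 0.13084056928854282
```

View pics/j.png

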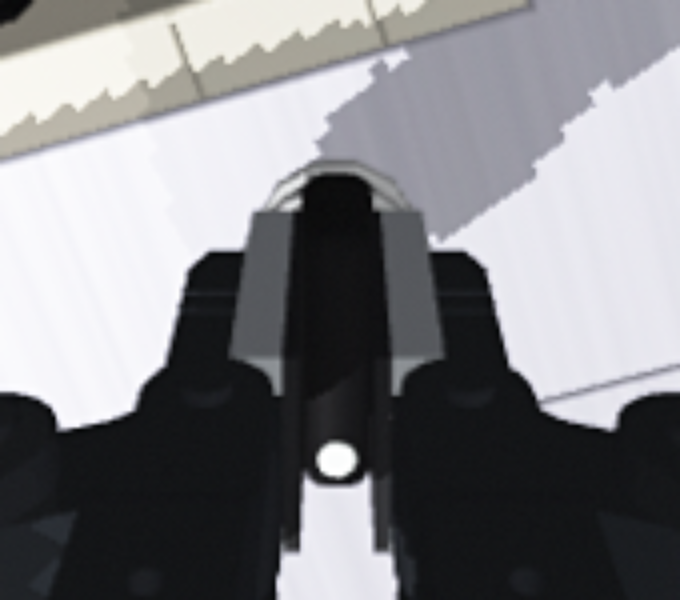

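Request:
step_arm:
  targets:
    - [[0,0,0.003,0],[0,0,0.003,0],[0,0,0,0]]

```text
time: 15.7
tool_pos: [0.5072, 0.0555, 0.1283]
orientation: [-3.14, 0.0, 2.659]
force: [1.1, -3.4, 5.6]
width: 0.0076
```

Request:
step_arm:
  targets:
    - [[0,0,0.003,0],[0,0,0.003,0],[0,0,0,0]]

```text
time: 15.95
tool_pos: [0.5072, 0.0556, 0.126]
orientation: [-3.141, 0.0, 2.659]
force: [0.9, -4.8, 4.8]
width: 0.0073
```

Request:
step_arm:
  targets:
    - [[0,0,0.003,0],[0,0,0.002,0],[0,0,0,0],[0,0,0,0]]

```text
time: 16.28
tool_pos: [0.5072, 0.0556, 0.1242]
orientation: [-3.141, 0.0, 2.659]
force: [0.2, -4.5, 6.5]
width: 0.0071
```

Request:
step_arm:
  targets:
    - [[0,0,0.003,0],[0,0,0,0],[0,0,0,0]]

```text
time: 16.53
tool_pos: [0.5072, 0.0556, 0.1231]
orientation: [-3.141, 0.001, 2.659]
force: [-0.1, -4.9, 6.2]
width: 0.0072
```

Request:
step_arm:
  targets:
    - [[0,0,0.002,0],[0,0,0,0],[0,0,0,0]]

```text
time: 16.78
tool_pos: [0.5072, 0.0556, 0.1223]
orientation: [-3.141, 0.001, 2.659]
force: [0.6, -4.1, 6.8]
width: 0.0074
```

Request:
step_arm:
  targets:
    - [[0,0,0.002,0],[0,0,0,0],[0,0,0,0]]

```text
time: 17.03
tool_pos: [0.5072, 0.0556, 0.1216]
orientation: [-3.141, 0.001, 2.659]
force: [-0.3, -5.3, 7.6]
width: 0.0075
```

Request:
step_arm:
  targets:
    - [[0,0,0.002,0],[0,0,0,0],[0,0,0,0]]

```text
time: 17.28
tool_pos: [0.5072, 0.0556, 0.1214]
orientation: [-3.141, 0.001, 2.66]
force: [-3.1, -4.3, 11.9]
width: 0.0074
```

Request:
step_arm:
  targets:
    - [[0,0,-0.0045,0],[0,0,0,0],[0,0,0,0.01],[0,0,0,0.012],[0,0,0,0.012],[0,0,0,0.012],[0,0,0,0]]

```text
time: 17.87
tool_pos: [0.5078, 0.0565, 0.1228]
orientation: [3.14, 0.001, 2.368]
force: [0.7, -2.3, 6.6]
width: 0.0074
```

```bash
python3 - <<'E'
from h import *
s=arm.read_state();print(s["tool_pos"],s["orientation"],"wing",-.18985+np.pi-s["orientation"][2],s["force"],s["torque"],s["q"])
E
```

```text
[0.50784059 0.05646615 0.12278275] [3.13988490e+00 5.05319440e-04 2.36783692e+00] wing 0.5839057375393542 [ 0.65579937 -2.31216756  6.55092319] [-0.40747678 -0.25644106  0.00926645] [-4.70373328e-02  2.49930847e-01 -3.14574566e-01  1.00477859e+00
  9.40557950e-04  7.26718685e-01]
```

Turning freely. Continuing to about 1.57 past the slot.

Request:
step_arm:
  targets:
    - [[0,0,0,0.013],[0,0,0,0.013],[0,0,0,0.013],[0,0,0,0.013],[0,0,0,0.013],[0,0,0,0.013],[0,0,0,0.013],[0,0,0,0.013],[0,0,0,0]]

```text
time: 18.62
tool_pos: [0.5101, 0.0575, 0.1236]
orientation: [3.135, -0.002, 1.715]
force: [5.5, 2.8, 5.4]
width: 0.0071
```

Request:
step_arm:
  targets:
    - [[0,0,0,0.013],[0,0,0,0.013],[0,0,0,0.013],[0,0,0,0.013],[0,0,0,0.013],[0,0,0,0.013],[0,0,0,0.013],[0,0,0,0]]

```text
time: 19.28
tool_pos: [0.5124, 0.0572, 0.1244]
orientation: [3.133, -0.007, 1.143]
force: [9.5, 1.8, 5.5]
width: 0.0072
```

```bash
python3 - <<'E'
from h import *
s=arm.read_state();print(s["tool_pos"],s["orientation"],"wing",-.18985+np.pi-s["orientation"][2],s["force"],s["torque"],s["q"])
E
```

```text
[0.5124344  0.05722098 0.124414  ] [ 3.13301016 -0.00694253  1.14302816] wing 1.8087144954561825 [9.50055885 1.82340842 5.49996104] [ 0.31587668 -1.99097071  0.0245081 ] [-0.04649403  0.24972414 -0.31058186  0.99994075  0.00325017  1.9521174 ]
```

```bash
python3 - <<'E'
from h import *
import cv2
p=arm.snapshot("wrist");cv2.imwrite("pics/k.png",cv2.resize(p["image"][200:350,200:370],None,fx=4,fy=4))
E
```

```text
(no output)
```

View pics/k.png

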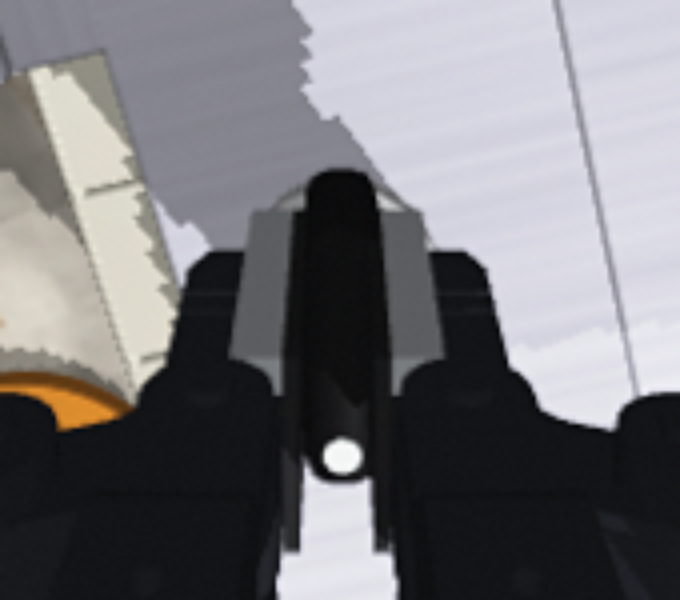

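Request:
step_arm:
  targets:
    - [[0,0.004,0,0],[0,0.004,-0.001,0.001],[0,0,-0.002,0.001],[0,0,-0.002,0],[0,0,0,0],[0,0,0,0]]

```text
time: 19.83
tool_pos: [0.5127, 0.057, 0.1254]
orientation: [3.139, -0.007, 1.135]
force: [5.6, 6.1, 5.3]
width: 0.0074
```

Request:
step_arm:
  targets:
    - [[0,0,-0.002,0],[0,0,0,0],[0,0,0,0]]

```text
time: 20.08
tool_pos: [0.5127, 0.057, 0.1262]
orientation: [3.139, -0.007, 1.135]
force: [5.5, 5.5, 5.4]
width: 0.0073
```

Request:
step_arm:
  targets:
    - [[0,0,-0.002,0],[0,0,0,0],[0,0,0,0]]

```text
time: 20.33
tool_pos: [0.5127, 0.057, 0.1269]
orientation: [3.139, -0.007, 1.135]
force: [5.7, 5.3, 4.6]
width: 0.0073
```

Request:
step_arm:
  targets:
    - [[0,0,-0.002,0],[0,0,0,0],[0,0,0,0]]

```text
time: 20.58
tool_pos: [0.5126, 0.057, 0.1272]
orientation: [3.139, -0.007, 1.135]
force: [6.8, 5.1, 1.5]
width: 0.0073
```

Request:
step_arm:
  targets:
    - [[0,0,-0.002,0],[0,0,0,0],[0,0,0,0]]

```text
time: 20.83
tool_pos: [0.5126, 0.057, 0.1274]
orientation: [3.14, -0.007, 1.135]
force: [8.8, 4.7, -2.1]
width: 0.0071
```

Request:
step_arm:
  targets:
    - [[0,0,0.001,0],[0,0,0,0],[0,0,0,0],[0,0,0,0],[0,0,0,0],[0,0,0,0],[0,0,0,0]]
  fingers: 0

```text
time: 21.42
tool_pos: [0.51, 0.0547, 0.127]
orientation: [-3.141, 0.0, 1.133]
force: [-1.2, -0.3, 0.1]
width: 0.0428
```

Request:
step_arm:
  targets:
    - [[0,0,-0.02,0],[0,0,-0.04,0],[0,0,-0.06,0],[0,0,-0.06,0],[0,0,-0.06,0],[-0.04,0,-0.04,0],[-0.04,0,0,0],[-0.04,0,0,0],[0,0,0,0]]

```text
time: 22.17
tool_pos: [0.4892, 0.0096, 0.2403]
orientation: [3.14, 0.001, 1.131]
force: [0.0, 1.1, 0.1]
width: 0.0427
```

```bash
python3 - <<'E'
from h import *
import cv2
s=arm.read_state();print(s["tool_pos"],s["force"],s["width"],s["time"])
p=arm.snapshot("wrist");cv2.imwrite("pics/l.png",p["image"]);np.save("l.npy",p,allow_pickle=True)
for l in ["wing_grip","neck","tealight","disc"]:
    print(l,[(d["p"],np.round(d["location"],4)) for d in arm.spot_in(p,l)][:2])
E
```

```text
[0.48916349 0.0096372  0.24032194] [0.03594771 1.13817105 0.07256997] 0.04271849382734793 22.1667
wing_grip [(0.73, array([0.5152, 0.0477, 0.1434]))]
neck [(0.77, array([ 0.6094, -0.1205,  0.0619]))]
tealight [(0.63, array([0.5157, 0.1921, 0.0099]))]
disc [(0.75, array([ 0.3974, -0.0251,  0.0049]))]
```

View pics/l.png

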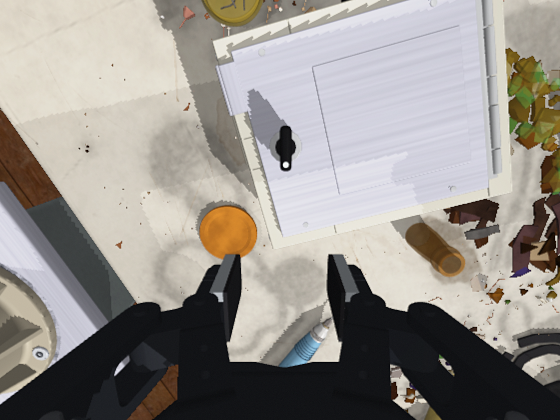

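```bash
python3 - <<'E'
from h import *
import cv2
p=np.load("l.npy",allow_pickle=True).item()
W=Wx([-.0797,.00135,0])
for pr in (0,.009,.0145):
    print(pr,"top",proj(p,[W[0],W[1],.1505-pr]),"washer",proj(p,[W[0],W[1],.1285-pr]))
    th=-.18985-1.82;d=np.array([np.cos(th),np.sin(th),0])*.017
    print("   ends",proj(p,[np.r_[W[:2],.1505-pr]+d,np.r_[W[:2],.1505-pr]-d]).round(1))
cv2.imwrite("pics/m.png",cv2.resize(p["image"][115:180,250:320],None,fx=8,fy=8,interpolation=cv2.INTER_CUBIC))
q=arm.snapshot("scene");cv2.imwrite("pics/m2.png",cv2.resize(q["image"][135:300,180:350],None,fx=3.6,fy=3.6))
for pr in (0,.009): print("scene",(proj(q,[[W[0],W[1],.1505-pr],[W[0],W[1],.1285-pr]])-[180,135])*3.6)
E
```

```text
0 top [[278.29390075 150.99455141]] washer [[278.6989099  147.92841173]]
   ends [[278.4 174. ]
 [278.2 127. ]]
0.009 top [[278.4682157  149.67489233]] washer [[278.84568449 146.81724818]]
   ends [[278.6 171.9]
 [278.4 126.5]]
0.0145 top [[278.56868658 148.91427314]] washer [[278.93068654 146.17373637]]
   ends [[278.7 170.7]
 [278.5 126.2]]
scene [[411.34880802 274.18645318]
 [410.28847093 303.99053232]]
scene [[410.91031464 286.51167651]
 [409.86574651 315.87251993]]
```

View pics/m.png

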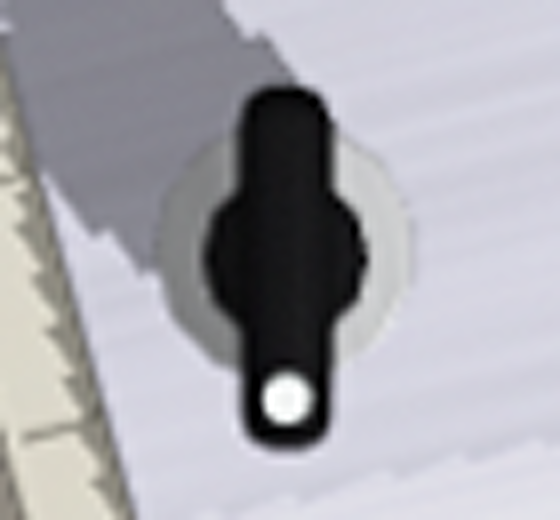

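View pics/m2.png

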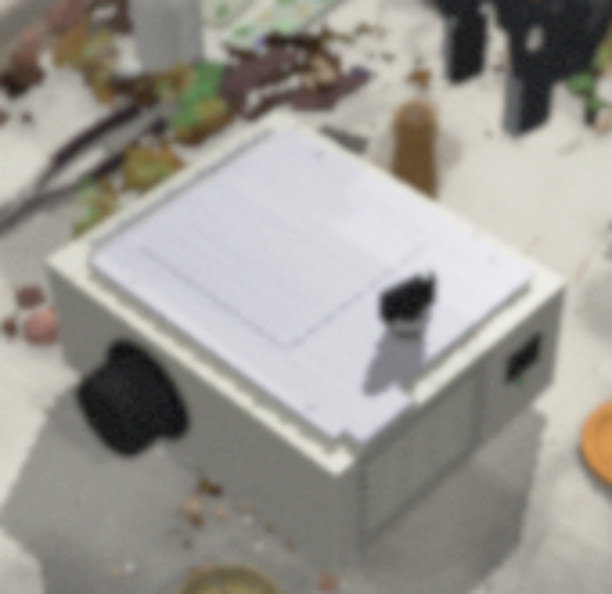

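```bash
python3 - <<'E'
from workcell import arm
print(arm.close_job(), arm.read_state()["time"])
E
```

```text
the job is handed in; nothing more can be done
the job is handed in; nothing more can be done
```

The cover is shut and the stud is locked. I handed the job in a little after 22 s on the robot clock; no verdict is reported.

- **Cover:** I pressed the lift tab down along its arc. It seated with the tip at z = 106.7 mm, about 14 N at the end.
- **Finding the slot:** With the wing gripped, I pressed lightly, at about 10 N. Turning anticlockwise from about 0.47 rad, the force dropped to about 3 N by about 0.3–0.4 rad as the pin entered the slot. The camera had shown the slot at about 0.22 rad.
- **Pushing in and turning:** I pushed the stud in to the bottom, feeling it at about 12 N, backed off about 1.3 mm and turned it to about 1.8 rad clockwise.
- **Locking:** On easing up it stopped at a depth of about 9 mm and resisted further lift, so it is in the notch. I then let go and backed away.

**Last checks:** Pictures after letting go show the cover flush and the wing crosswise and sunk; its apparent length fits 9 mm in. The glass pieces show no visible movement. The neck and disc reports stayed within a few millimetres. The tealight's scattered by up to about 16 mm between pictures; in the last one the cup was partly cut off by the frame.

**Disagreement:** My first camera estimate of the stud's axis was about 5 mm off. That gave a side load of up to about 10 N at the wrist during the turn, and it went away when I released the wing.

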